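# Level the rocking microscope base

## Task

The microscope's base rocks, because the pad under one of its two front feet has sagged; you cannot see which, but that corner gives when pressed. Screw that foot down with its black knob until the base no longer rocks: level, with all four feet firmly carrying weight and none pushed so far that another lifts. Do not shove the microscope out of its place, leave everything else on the bench where it is, and let go at the end.

Things in the scene. Friction and masses are not known exactly. Their poses are not given: they have to be found in the camera images.
- base: White microscope on a flat grey base plate, 5 kg, free-standing on four feet. Origin: midway between the feet at the level of their soles (20 mm above the table at the start). x points from the eyepieces (front) to the lamp house (rear), y to its left, z up, vertical when level. Plate top 42 mm above the origin; body within 50 mm of the plane y = 0 (stage 70 mm), head up to 310 mm high.
- knob_left: Round fluted black knob, 50 mm across, 26 mm high, on the screw of the left front foot, at x = -85, y = +155 mm of base; origin at its centre, at the start 79 mm above the origin of base; z up. A fixed collar ends 50 mm above the origin of base. Clockwise from above drives knob and foot down together, 2 mm per rad (a turn is 12.6 mm); range 7 rad clockwise, 2 rad back.
- knob_right: The same knob on the right front foot, at x = -85, y = -155 mm of base. Either knob stays where it is left and takes about 0.16 N m to turn. Both start at about the same height; they may be gripped round the rim or pressed on top with up to 20 N. The knob over the hanging foot goes down under 3 to 5 N until the foot meets its pad; the other gives about 0.2 mm at 10 N.
- foot_left: Left front foot, a dark steel disc 40 mm across with a domed sole; moves with knob_left. Origin: lowest point of the sole, 79 mm below the knob's centre. Each foot stands on a round rubber pad, 72 mm across, that gives about 0.2 mm per 10 N. The pad tops lie 20 mm above the table, but the one under the hanging front foot lies 3 to 6.5 mm lower.
- foot_right: Right front foot, the same with knob_right. How far to screw the hanging foot: as far as its pad lies lower than the other front one, when the weight is shared evenly (nearly 20 N on the front feet together, 30 N on the rear). That is about 1 mm beyond its first touch of the pad; from 0.3 to 1.7 mm beyond it all four feet still bear.
- rear_left: Left rear foot, a fixed steel disc 40 mm across, at x = +95, y = +120 mm of base; origin at the lowest point of its domed sole.
- rear_right: Right rear foot, the same at y = -120 mm.
- puck: Polished steel specimen, 40 mm across and 18 mm high, loose on the microscope's stage; origin at the centre of its underside. Not to be moved.
- mount: Black round specimen mount, 36 mm across and 22 mm high, loose on the base plate between the front knobs; origin at the centre of its underside. Not to be moved.
- dish: Glass dish, 84 mm across and 18 mm high, on the table in front of the microscope. Not to be moved.
- bottle: Amber bottle, 60 mm across, 130 mm high, at the left. Not to be moved.
- jar: Clear jar with white cap, 72 mm across, 80 mm high, at the left. Not to be moved.
- driver: Screwdriver with grey handle, 180 mm long, at the right. Not to be moved.
- tray: White divided tray, 120 x 160 x 35 mm, at the right. Not to be moved.
- mug: White mug, 80 mm across, 95 mm high, at the far left. Not to be moved.

How it is judged:
By the outcome, as a careful person would: the job done as asked, in the order asked, and still so for the second after the job is handed in, with the robot touching nothing.
It also fails if it takes over 72 s, if anything falls off the work surface, if the arm or the gripper's body presses on something with over 40 N, if the wrist force passes 120 N, or if a joint passes its speed limit or range.

## Robot

A 6-joint arm with a two-finger parallel gripper is mounted at the origin on the work surface. World frame = base frame: x ahead of the robot, y to its left, z up, the work surface at z = 0. Lengths are in m, angles in rad, forces in N, time in s.
With the tool pointing down it reaches from about 0.35 to 0.775 m from the base axis. Payload 7.3 kg.
Tool frame: the origin (TCP) lies at the very end of the fingers, on their centre line; the grasp point (between the pads) lies 19 mm behind it; z points along the fingers, y is the direction in which the jaws open and shut (so a half turn about z gives the same grasp; the last joint's range is limited). The gripper opens to 92 mm and grips with 3 to 60 N. Pads are 19 mm wide; open, the fingers measure 130 mm over their backs; the gripper's body (75 mm by 190 mm) begins 47 mm behind the grasp point.
Start: joints at [-0.146, 0.342, 1.524, -0, 1.275, -0.146], TCP at [0.525, 0, 0.227] pointing down, gripper open.
Joint ranges: [-2.53, 2.53], [-0.77, 2.02], [0.04, 2.7], [-1, 4.14], [0.28, 2.66], [-3.11, 3.11]. Speed limits (rad/s): [2.57, 2.57, 3.14, 3.14, 3.14, 3.14].

## Interface

Orientations are given as a rotation vector (axis times angle).
In Python, from rig import monitor, cams, workorder gives the robot as it stands.
- The arm moves only by the shell command python3 -m inch 'ROWS'. ROWS is JSON, a list of rows, each a list of 7 numbers: the turn, a rotation vector about the world's x, y, z in rad, then the shift along the world's x, y, z in mm, then the finger opening in mm, from 0 to 91.8. A call has 1 to 10 rows; each row shifts and turns the pose as measured when the row begins; what a row does not reach is not made up. A row lasts 1/12 s, in which the tool goes at most 41.7 mm and 7.16 degrees, less where a joint would pass 70% of its speed; a pose out of reach is approached as far as the arm can. A call with a gripper value outside its range is refused whole. The fingers move at their own pace and stop on an object; the grip force is fixed at half the most. Time passes only in rows, so rows that do not move let the fingers close. It gives the time, the measured TCP pose, the force and the opening at its end, in the units of the state.
- monitor.state(): the state, without advancing time (a new reading comes with each control period).
- cams.grab_frame(name): name is "scene" or "side" or "wrist"; returns the picture (420x560x3 uint8, blue, green, red); there is no depth.
- cams.camera_params(name): a dict with "fx", "fy", "cx", "cy" (pixels), "extrinsics" (4x4, takes a point from camera to world coordinates); the wrist camera has in their place "hand_eye" (4x4, takes a point from camera to tool coordinates, whose origin is the TCP and whose axes are the flange's). Camera axes: x right, y down, z forward; pixel columns grow to the right and rows downward; lengths in m; the calibration is good to about 2 mm. The wrist camera is an equidistant fisheye: a pixel r from the principal point sees the ray r / f radians off the axis. A picture is of the moment at which its call begins: read the wrist's pose just before it. camera_params takes no time and is no camera call.
- workorder.job_done(): hands the job in, once; it reports no verdict.
The state is a dict: "clock": time; "joint_positions": joint angles; "qvel": joint speeds; "joint_efforts": joint torques, N m; "eef_pos": TCP position; "ee_rot": TCP orientation; "contact_force": force on the tool from outside, world axes, zero at the start; "moment": the same for the moment, N m; "gripper_width": finger opening in m.
Only numpy, scipy, OpenCV 4.12 (cv2) and the standard library are available. Lean on these libraries where they do the work, as an engineer would, in place of code of your own. Each camera call takes 0.05 s, during which the arm holds its last target.

## Working session

There is one attempt and no reset: what is moved stays moved. The work goes in short steps, Python scripts to look and compute and a shell command to move; the robot and the scene stay as the last step left them, time stands still between calls to the robot, and variables do not carry over. Pictures are saved under pics/ and viewed, and the job is handed in when it is done.

```bash
ls; mkdir -p pics; python3 - <<'E'
from rig import monitor,cams
import cv2
print(monitor.state())
for n in("scene","side","wrist"):
    p=cams.camera_params(n);print(n,p)
    cv2.imwrite(f"pics/a_{n}.png",cams.grab_frame(n))
E
```

```text
pics
{'clock': 0.0, 'joint_positions': array([-1.46021080e-01,  3.42722859e-01,  1.52501344e+00, -3.40301764e-05,
        1.27537350e+00, -1.45990949e-01]), 'qvel': array([ 0.00034132, -0.00089811,  0.00070439, -0.00135721, -0.00028708,
       -0.00030279]), 'joint_efforts': array([ 7.61924657e-04, -4.31245601e+01, -2.44219762e+01,  7.17750052e-02,
        5.59406646e-02, -1.04314388e-04]), 'eef_pos': array([5.24600519e-01, 5.94757542e-05, 2.26046130e-01]), 'ee_rot': array([-2.22061652e+00, -2.22057167e+00,  1.46249893e-03]), 'contact_force': array([ 0.07303843, -0.72590347, -0.1990112 ]), 'moment': array([-0.02843613, -0.03315985, -0.0113284 ]), 'gripper_width': 0.09158691047203683}
scene {'fx': 490.5554047645242, 'fy': 490.5554047645242, 'cx': 276.6646807338229, 'cy': 206.81033804183252, 'extrinsics': array([[-0.29119063,  0.68560686, -0.66719656,  1.4436427 ],
       [ 0.95655961,  0.21901688, -0.19241964,  0.25664064],
       [ 0.01420308, -0.69424408, -0.71959949,  1.07397289],
       [ 0.        ,  0.        ,  0.        ,  1.        ]])}
side {'fx': 392.9350981585317, 'fy': 392.9350981585317, 'cx': 282.4771873564582, 'cy': 208.42746287408454, 'extrinsics': array([[ 0.99795283, -0.0138216 ,  0.06244295,  0.47860876],
       [-0.06008827, -0.53695802,  0.84146627, -0.92869275],
       [ 0.02189883, -0.84349573, -0.53668929,  0.70269369],
       [ 0.        ,  0.        ,  0.        ,  1.        ]])}
wrist {'fx': 325.19226210127806, 'fy': 325.19226210127806, 'cx': 279.19652814897654, 'cy': 207.1506659431387, 'hand_eye': array([[ 4.09092061e-04, -9.57045481e-01, -2.89937545e-01,
         7.84052378e-02],
       [ 9.99999916e-01,  3.90677617e-04,  1.21390900e-04,
        -1.70121159e-03],
       [-2.90450355e-06, -2.89937570e-01,  9.57045561e-01,
        -1.57352732e-01],
       [ 0.00000000e+00,  0.00000000e+00,  0.00000000e+00,
         1.00000000e+00]])}
```

View pics/a_scene.png

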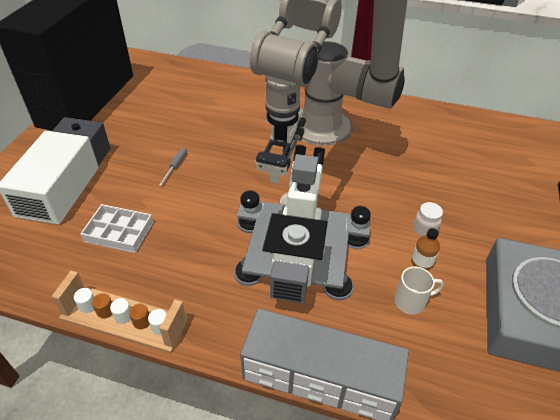

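View pics/a_side.png

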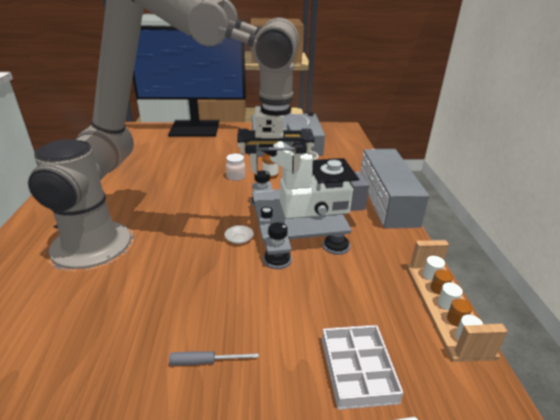

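View pics/a_wrist.png

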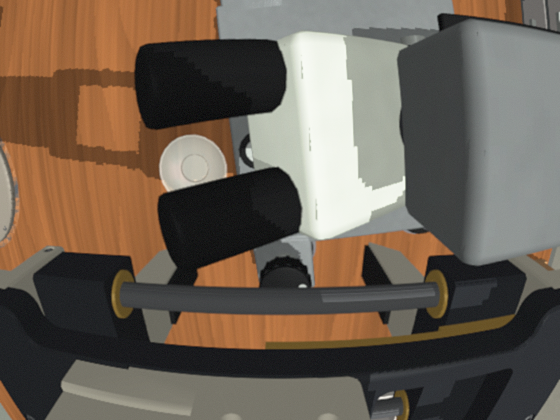

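The scene view shows black knobs near (250,200) (right) and (361,217) (left). The side view shows them near (278,231) and (262,180). I'll zoom in.

```bash
python3 - <<'E'
import cv2,numpy as np
a=cv2.imread("pics/a_scene.png")[170:300,225:385];b=cv2.imread("pics/a_side.png")[140:270,215:375]
cv2.imwrite("pics/b_sc.png",cv2.resize(a,None,fx=4.5,fy=4.5,interpolation=cv2.INTER_CUBIC))
cv2.imwrite("pics/b_si.png",cv2.resize(b,None,fx=4.5,fy=4.5,interpolation=cv2.INTER_CUBIC))
E
```

```text
(no output)
```

View pics/b_sc.png

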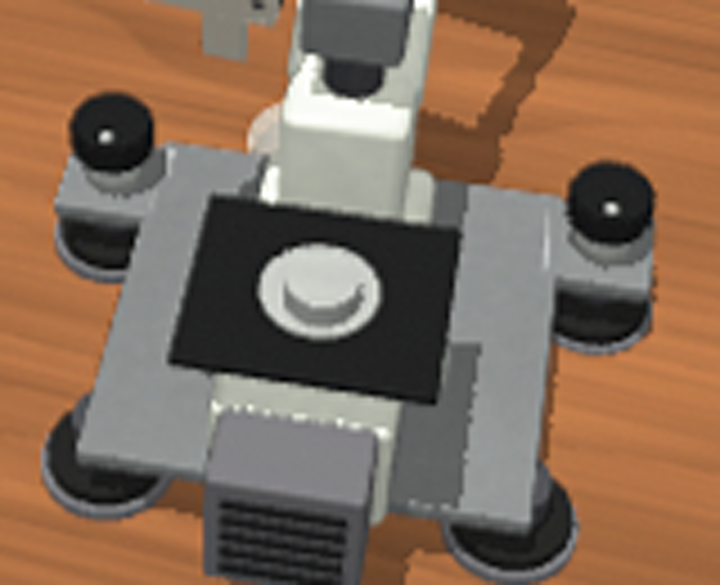

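View pics/b_si.png

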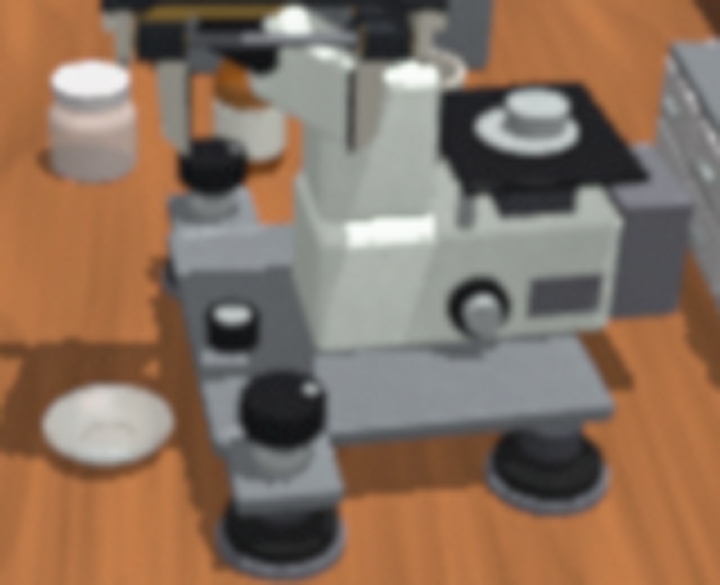

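Both crops show each knob as a black disc. In full-frame pixels they sit at scene ≈(250,199) and (361,215), and side ≈(278,230) and (262,176). I'll mask these and triangulate.

```bash
cat > h.py <<'E'
import cv2,numpy as np
from rig import cams,monitor
from scipy.spatial.transform import Rotation as R
def ray(n,u,v,st=None):
    p=cams.camera_params(n)
    x,y=(u-p["cx"])/p["fx"],(v-p["cy"])/p["fy"]
    if n=="wrist":
        r=np.hypot(x,y);d=np.array([np.sin(r)*x/r,np.sin(r)*y/r,np.cos(r)])
        T=np.eye(4);T[:3,:3]=R.from_rotvec(st["ee_rot"]).as_matrix();T[:3,3]=st["eef_pos"];E=T@p["hand_eye"]
    else: d=np.array([x,y,1.]);d/=np.linalg.norm(d);E=p["extrinsics"]
    return E[:3,3],E[:3,:3]@d
def tri(rs):
    A=sum(np.eye(3)-np.outer(d,d) for o,d in rs);b=sum((np.eye(3)-np.outer(d,d))@o for o,d in rs)
    x=np.linalg.solve(A,b);return x,[1e3*np.linalg.norm(np.cross(x-o,d)) for o,d in rs]
def blob(im,u,v,rad=18,th=50):
    m=(im.max(2)<th).astype(np.uint8)
    x0,y0=int(u-rad),int(v-rad);s=m[y0:y0+2*rad,x0:x0+2*rad]
    # fill highlight
    n,l,st,c=cv2.connectedComponentsWithStats(s,connectivity=4)
    k=1+np.argmin([np.hypot(*(c[i]-rad)) if st[i,4]>40 else 99 for i in range(1,n)])
    cs,_=cv2.findContours((l==k).astype(np.uint8),cv2.RETR_EXTERNAL,cv2.CHAIN_APPROX_NONE)
    f=np.zeros_like(s);cv2.drawContours(f,cs,-1,1,-1)
    M=cv2.moments(f,True);return (M["m10"]/M["m00"]+x0,M["m01"]/M["m00"]+y0),st[k],f
def hit(o,d,z): return o+d*(z-o[2])/d[2]
E
python3 - <<'E'
from h import *
sc=cv2.imread("pics/a_scene.png");si=cv2.imread("pics/a_side.png")
K=[]
for nm,a,b in(("R",(250,199),(278,230)),("L",(361,215),(262,176))):
    pa,sa,fa=blob(sc,*a,th=45);pb,sb,fb=blob(si,*b,rad=14,th=45)
    x,r=tri([ray("scene",*pa),ray("side",*pb)]);K.append(x)
    print(nm,np.round(pa,1),sa,np.round(pb,1),sb,np.round(x*1e3,1),np.round(r,1))
    
d=K[1]-K[0];print(np.linalg.norm(d),np.degrees(np.arctan2(-d[0],d[1])))
y=d[:2]/np.linalg.norm(d[:2]);xx=np.array([y[1],-y[0]]);m=(K[0]+K[1])[:2]/2;print("base",m+.085*xx)
E
```

```text
R [249.6 199.3] [  9  10  18  17 234] [276.8 231.2] [  5   7  18  16 210] [528.5 -86.5  93.5] [1.1 1.1]
L [360.4 215. ] [  8  10  19  17 251] [261.8 177. ] [  8  10  13  11 110] [493.1 222.3  92.5] [0.4 0.4]
0.3108480076425279 6.529050695299954
base [0.59522775 0.07757931]
```

The knobs are at R (528,-87,~93) and L (493,222,~93) mm. Their spacing is 310.8 mm against 310 expected, and the base yaw is about -6.5°. I'll move over the right knob and take wrist views on the way to refine that.

```bash
python3 -m inch '[[0,0,0,0,-15,0,91],[0,0,0,0,-15,0,91],[0,0,0,1,-15,0,91],[0,0,0,1,-10,0,91],[0,0,0,0,0,0,91]]'; python3 - <<'E'
from h import *
st=monitor.state();im=cams.grab_frame("wrist");cv2.imwrite("pics/w1.png",im);np.save("w1.npy",np.r_[st["eef_pos"],st["ee_rot"]]);print(st["eef_pos"],st["ee_rot"],st["contact_force"])
E
```

```text
clock: 0.57
eef_pos: [0.5259, -0.0559, 0.2248]
ee_rot: [-2.216, -2.221, 0.003]
contact_force: [-0.1, 0.4, 0.3]
gripper_width: 0.0909
[ 0.5258568  -0.05585675  0.22478017] [-2.2159834  -2.22141077  0.00341671] [-0.11425426  0.39914249  0.33210083]
```

View pics/w1.png

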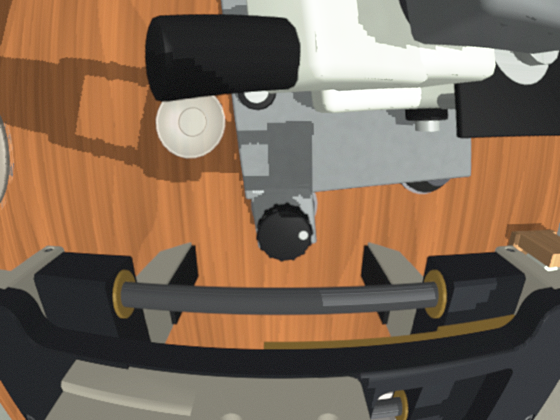

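The right knob is fully visible at about (286,232), clear of the fingers. I'll take a second view from directly above it.

```bash
python3 -m inch '[[0,0,0,1,-15,0,91],[0,0,0,1,-15,0,91],[0,0,0,0,-1,0,91],[0,0,0,0,0,0,91]]'; python3 - <<'E'
from h import *
st=monitor.state();im=cams.grab_frame("wrist");cv2.imwrite("pics/w2.png",im);np.save("w2.npy",np.r_[st["eef_pos"],st["ee_rot"]])
rs=[]
for f,g in(("w1",(286,232)),("w2",(284,285))):
    im=cv2.imread(f"pics/{f}.png");a=np.load(f+".npy");s=dict(eef_pos=a[:3],ee_rot=a[3:])
    p,q,_=blob(im,*g,rad=40,th=60);print(p,q);rs.append(ray("wrist",*p,s))
    print(hit(*rs[-1],.1),hit(*rs[-1],.106))
print(tri(rs))
E
```

```text
clock: 0.95
eef_pos: [0.5274, -0.084, 0.2243]
ee_rot: [-2.213, -2.22, 0.002]
contact_force: [0.5, -0.3, 0.9]
gripper_width: 0.0907
(283.7691352916839, 231.4431112949938) [  11   11   55   58 2195]
[ 0.5279927  -0.08633209  0.1       ] [ 0.52792141 -0.08402136  0.106     ]Traceback (most recent call last):
  File "<stdin>", line 6, in <module>
  File "h.py", line 20, in blob
    k=1+np.argmin([np.hypot(*(c[i]-rad)) if st[i,4]>40 else 99 for i in range(1,n)])
        ~~~~~~~~~^^^^^^^^^^^^^^^^^^^^^^^^^^^^^^^^^^^^^^^^^^^^^^^^^^^^^^^^^^^^^^^^^^^
    return _wrapfunc(a, 'argmin', axis=axis, out=out, **kwds)
    return _wrapit(obj, method, *args, **kwds)
    result = getattr(arr, method)(*args, **kwds)
ValueError: attempt to get argmin of an empty sequence
```

View pics/w2.png

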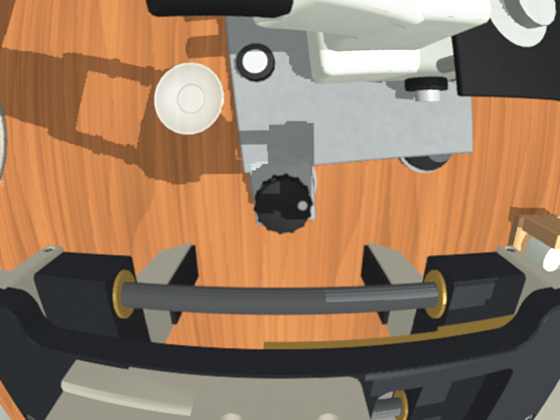

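The knob is now at (284,204). I'll triangulate using all four views.

```bash
python3 - <<'E'
from h import *
rs=[]
for f,g in(("w1",(286,232)),("w2",(284,204))):
    im=cv2.imread(f"pics/{f}.png");a=np.load(f+".npy");s=dict(eef_pos=a[:3],ee_rot=a[3:])
    p,q,_=blob(im,*g,rad=40,th=70);print(p,q);rs.append(ray("wrist",*p,s))
    print(hit(*rs[-1],.1),hit(*rs[-1],.106))
print(tri(rs))
rs+=[ray("scene",249.6,199.3),ray("side",276.8,231.2)]
print(tri(rs));print(tri(rs[1:3]))
E
```

```text
(283.84818884818884, 231.43060643060642) [  11   11   56   58 2359]
[ 0.52806606 -0.08631935  0.1       ] [ 0.52799322 -0.08400889  0.106     ]
(282.67970277669144, 203.16855690262025) [  11   10   57   59 2467]
[ 0.52816335 -0.08668434  0.1       ] [ 0.52812489 -0.0849732   0.106     ]
(array([ 0.52814903, -0.08774196,  0.0962996 ]), [np.float64(0.038102533516497), np.float64(0.03810253351683495)])
(array([ 0.52828861, -0.08768658,  0.09419739]), [np.float64(0.8241165824737202), np.float64(0.6338997951554922), np.float64(1.6974059933849823), np.float64(1.1217104818878887)])
(array([ 0.52815766, -0.08808739,  0.09206383]), [np.float64(0.8291278699497243), np.float64(0.8291278699496623)])
```

Right knob: (528.2, -87.7, ~95) mm. The views agree to 1–2 mm, and the height is plausible against 99. Next I'll close the fingers and descend to about 20 mm above it.

```bash
python3 -m inch '[[0,0,0,1,-4,-10,0],[0,0,0,0,0,-22,0],[0,0,0,0,0,-22,0],[0,0,0,0,0,-20,0],[0,0,0,0,0,-10,0],[0,0,0,0,0,0,0],[0,0,0,0,0,0,0],[0,0,0,0,0,0,0]]'; python3 -c "
from rig import monitor;s=monitor.state();print(s['contact_force'],s['eef_pos'],s['clock'])"
```

```text
clock: 1.67
eef_pos: [0.5277, -0.0824, 0.1344]
ee_rot: [-2.206, -2.226, -0.0]
contact_force: [0.1, -0.4, 0.5]
gripper_width: 0.0423
[ 0.06210706 -0.41246547  0.47608763] [ 0.52772307 -0.0823729   0.13444748] 1.6667
```

```bash
python3 -m inch '[[0,0,0,0.5,-3,-4,0],[0,0,0,0,-2,-4,0],[0,0,0,0,-1,-4,0],[0,0,0,0,0,-2,0],[0,0,0,0,0,0,0],[0,0,0,0,0,0,0],[0,0,0,0,0,0,0]]'
```

```text
clock: 2.25
eef_pos: [0.5301, -0.0894, 0.1218]
ee_rot: [-2.21, -2.23, -0.005]
contact_force: [-0.4, 0.6, 0.5]
gripper_width: 0.0006
```

```bash
python3 -m inch '[[0,0,0,0,-1,-1,0],[0,0,0,0,0,-1,0],[0,0,0,0,0,-1,0],[0,0,0,0,0,0,0]]'
```

```text
clock: 2.58
eef_pos: [0.5303, -0.0906, 0.119]
ee_rot: [-2.21, -2.231, -0.005]
contact_force: [0.6, -1.5, 0.9]
gripper_width: 0.0007
```

```bash
python3 -m inch '[[0,0,0,-1,1,-1,0],[0,0,0,-1,1,-1,0],[0,0,0,0,0,-1,0],[0,0,0,0,0,0,0]]'
```

```text
clock: 2.92
eef_pos: [0.528, -0.0882, 0.1157]
ee_rot: [-2.21, -2.231, -0.005]
contact_force: [0.2, -0.1, -0.3]
gripper_width: 0.0002
```

```bash
python3 -m inch '[[0,0,0,0,0,-1,0],[0,0,0,0,0,-1,0],[0,0,0,0,0,0,0]]'
```

```text
clock: 3.17
eef_pos: [0.528, -0.0881, 0.1135]
ee_rot: [-2.21, -2.231, -0.005]
contact_force: [0.8, -0.3, 0.8]
gripper_width: 0.0004
```

```bash
python3 -m inch '[[0,0,0,0,0,-0.7,0],[0,0,0,0,0,-0.5,0],[0,0,0,0,0,0,0]]'
```

```text
clock: 3.42
eef_pos: [0.5281, -0.0882, 0.1122]
ee_rot: [-2.21, -2.231, -0.005]
contact_force: [-0.6, 0.8, -0.1]
gripper_width: 0.0006
```

```bash
python3 -m inch '[[0,0,0,0,0,-0.5,0],[0,0,0,0,0,-0.5,0],[0,0,0,0,0,0,0]]'
```

```text
clock: 3.67
eef_pos: [0.5282, -0.0882, 0.1113]
ee_rot: [-2.21, -2.231, -0.005]
contact_force: [0.3, -0.2, 0.5]
gripper_width: 0.0004
```

```bash
python3 -m inch '[[0,0,0,0,0,-0.5,0],[0,0,0,0,0,0,0]]'
```

```text
clock: 3.83
eef_pos: [0.5282, -0.0883, 0.1113]
ee_rot: [-2.211, -2.231, -0.006]
contact_force: [-0.3, 0.5, 0.6]
gripper_width: 0.0003
```

```bash
python3 -m inch '[[0,0,0,0,0,-1,0]]'
```

```text
clock: 3.92
eef_pos: [0.5284, -0.0883, 0.1109]
ee_rot: [-2.211, -2.232, -0.006]
contact_force: [-4.1, -0.6, 11.5]
gripper_width: 0.0004
```

```bash
python3 -m inch '[[0,0,0,0,0,-1,0]]'
```

```text
clock: 4.0
eef_pos: [0.5285, -0.0884, 0.1108]
ee_rot: [2.21, 2.231, 0.006]
contact_force: [-4.5, 0.7, 13.9]
gripper_width: 0.0001
```

```bash
python3 -m inch '[[0,0,0,0,0,-1,0]]'
```

```text
clock: 4.08
eef_pos: [0.5285, -0.0885, 0.1109]
ee_rot: [2.21, 2.231, 0.007]
contact_force: [-4.7, 0.6, 11.0]
gripper_width: 0.0002
```

Right knob: 11–14 N for about 0.3 mm, so it is firm and the left should be the hanging foot. I'll lift above the head and cross over.

```bash
python3 -m inch '[[0,0,0,0,0,10,0],[0,0,0,0,0,40,0],[0,0,0,0,0,40,0],[0,0,0,0,0,40,0],[0,0,0,0,0,40,0],[0,0,0,0,0,40,0],[0,0,0,0,0,40,0],[0,0,0,0,0,30,0],[0,0,0,0,0,10,0]]';python3 - <<'E'
from h import *
for n,u,v in(("jar",430,218),("bottle",426,250),("mug",413,290)):
    print(n,hit(*ray("scene",u,v),.05))
print(hit(*ray("scene",360.4,215),.099),hit(*ray("side",261.8,177),.099))
E
```

```text
clock: 4.83
eef_pos: [0.5217, -0.0862, 0.409]
ee_rot: [-2.205, -2.226, 0.001]
contact_force: [0.6, 0.4, -0.3]
gripper_width: 0.0001
jar [0.4034475  0.41293079 0.05      ]
bottle [0.52639326 0.41234686 0.05      ]
mug [0.66728403 0.3924962  0.05      ]
[0.49985483 0.22254794 0.099     ] [0.49276972 0.21044132 0.099     ]
```

```bash
python3 -m inch '[[0,0,0,-3,35,0,91],[0,0,0,-3,35,0,91],[0,0,0,-3,35,0,91],[0,0,0,-3,35,0,91],[0,0,0,-3,35,0,91],[0,0,0,-3,35,0,91],[0,0,0,-3,35,0,91],[0,0,0,-3,35,0,91],[0,0,0,-3,10,0,91],[0,0,0,0,0,0,91]]'
```

```text
clock: 5.67
eef_pos: [0.4933, 0.2138, 0.411]
ee_rot: [-2.217, -2.224, -0.006]
contact_force: [0.6, -0.6, 0.8]
gripper_width: 0.0624
```

```bash
python3 -m inch '[[0,0,0,0,10,-20,91],[0,0,0,0,0,-35,91],[0,0,0,0,0,-35,91],[0,0,0,0,0,-30,91],[0,0,0,0,0,-20,91],[0,0,0,0,0,0,91]]'; python3 - <<'E'
from h import *
st=monitor.state();im=cams.grab_frame("wrist");cv2.imwrite("pics/w3.png",im);np.save("w3.npy",np.r_[st["eef_pos"],st["ee_rot"]]);print(st["eef_pos"])
E
```

```text
clock: 6.17
eef_pos: [0.4939, 0.2186, 0.2666]
ee_rot: [2.216, 2.22, 0.012]
contact_force: [0.3, 0.4, 0.0]
gripper_width: 0.091
[0.4939446  0.21860031 0.26656387]
```

View pics/w3.png

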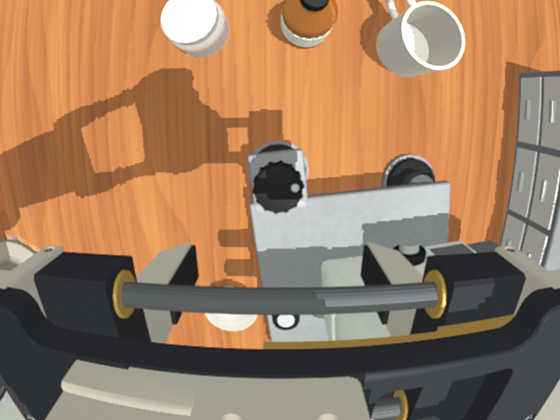

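The left knob is visible at about (277,187), in the open. I'll descend and take a second view to triangulate its centre.

```bash
python3 -m inch '[[0,0,0,0,0,-25,91],[0,0,0,0,0,-25,91],[0,0,0,0,0,-20,91],[0,0,0,0,0,0,91]]'; python3 - <<'E'
from h import *
st=monitor.state();im=cams.grab_frame("wrist");cv2.imwrite("pics/w4.png",im);np.save("w4.npy",np.r_[st["eef_pos"],st["ee_rot"]]);print(st["eef_pos"],st["ee_rot"])
E
```

```text
clock: 6.55
eef_pos: [0.5001, 0.2161, 0.2045]
ee_rot: [2.214, 2.21, 0.033]
contact_force: [-0.1, 0.4, 0.1]
gripper_width: 0.0906
[0.50010488 0.21609291 0.20445495] [2.21406329 2.20953104 0.03278496]
```

View pics/w4.png

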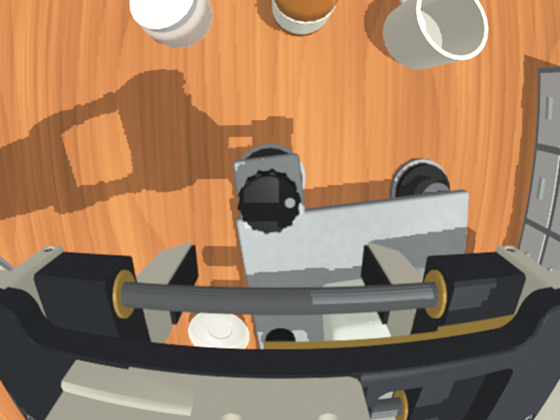

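The left knob is at about (270,201). The tool has tilted slightly during the descent, so I'll work out a correction for that too.

```bash
cat >> h.py <<'E'
def tilt(s,want_yaw=0.):
    Rm=R.from_rotvec(s["ee_rot"]);want=R.from_euler("z",want_yaw)*R.from_rotvec([np.pi/np.sqrt(2),np.pi/np.sqrt(2),0])
    return (want*Rm.inv()).as_rotvec()
E
python3 - <<'E'
from h import *
rs=[]
for f,g in(("w3",(277,187)),("w4",(270,201))):
    im=cv2.imread(f"pics/{f}.png");a=np.load(f+".npy");s=dict(eef_pos=a[:3],ee_rot=a[3:])
    p,q,_=blob(im,*g,rad=42,th=70);print(p,q);rs.append(ray("wrist",*p,s))
    print(hit(*rs[-1],.099),hit(*rs[-1],.105))
print(tri(rs)); rs+=[ray("scene",360.4,215)];print(tri(rs))
s=monitor.state();print(tilt(s))
E
```

```text
(277.5245046923879, 186.43847758081336) [  18   16   50   52 1825]
[0.49193179 0.22109272 0.099     ] [0.49191031 0.22248757 0.105     ]
(268.6720922346558, 200.69888097660225) [  10   10   63   64 2497]
[0.49215641 0.22115325 0.099     ] [0.49221464 0.22280629 0.105     ]
(array([0.49203547, 0.22040393, 0.09616839]), [np.float64(0.09813203419106237), np.float64(0.09813203419103785)])
(array([0.49224222, 0.22038126, 0.09207609]), [np.float64(0.9205216496513378), np.float64(1.1050594517523669), np.float64(2.017014337030413)])
[-0.00620811  0.02777756  0.00216214]
```

Left knob: (492.1, 221, ~97) mm. The spacing to the right knob is 310.8 mm, which fits. Now the press test on it.

```bash
python3 -m inch '[[-0.006,0.028,0.002,-4,2,-10,0],[0,0,0,-4,3,-20,0],[0,0,0,0,0,-20,0],[0,0,0,0,0,-15,0],[0,0,0,0,0,-8,0],[0,0,0,0,0,0,0],[0,0,0,0,0,0,0],[0,0,0,0,0,0,0],[0,0,0,0,0,0,0],[0,0,0,0,0,0,0]]'; python3 - <<'E'
from h import *
s=monitor.state();print(s["eef_pos"],tilt(s))
E
```

```text
clock: 7.43
eef_pos: [0.503, 0.2233, 0.1468]
ee_rot: [2.216, 2.213, 0.028]
contact_force: [-0.4, 1.2, -0.3]
gripper_width: 0.0292
[0.50296314 0.22331318 0.14679241] [-0.0062283   0.01934032  0.00147004]
```

```bash
python3 -m inch '[[-0.006,0.02,0.002,-4,-1,0,0],[0,0,0,-4,-1,-5,0],[0,0,0,-3,0,-5,0],[0,0,0,0,0,-5,0],[0,0,0,0,0,-4,0],[0,0,0,0,0,-4,0],[0,0,0,0,0,-3,0],[0,0,0,0,0,0,0]]'; python3 - <<'E'
from h import *
s=monitor.state();print(s["eef_pos"],tilt(s))
E
```

```text
clock: 8.1
eef_pos: [0.4907, 0.2211, 0.1192]
ee_rot: [-2.22, -2.222, 0.002]
contact_force: [-0.5, -0.2, 0.6]
gripper_width: 0.0004
[0.49070737 0.22112204 0.11921909] [ 4.50677599e-05 -1.53613189e-03 -8.46019687e-04]
```

```bash
python3 -m inch '[[0,0,0,1,0,-2,0],[0,0,0,0,0,-2,0],[0,0,0,0,0,-1,0],[0,0,0,0,0,0,0]]'
```

```text
clock: 8.43
eef_pos: [0.4921, 0.2212, 0.1134]
ee_rot: [-2.22, -2.221, 0.002]
contact_force: [-0.5, 0.6, -0.3]
gripper_width: 0.0004
```

```bash
python3 -m inch '[[0,0,0,0,0,-1,0],[0,0,0,0,0,-1,0]]'
```

```text
clock: 8.6
eef_pos: [0.4923, 0.2212, 0.1116]
ee_rot: [-2.22, -2.222, 0.001]
contact_force: [-0.7, 0.3, 0.2]
gripper_width: 0.0004
```

```bash
python3 -m inch '[[0,0,0,0,0,-1,0]]'
```

```text
clock: 8.68
eef_pos: [0.4924, 0.2212, 0.1106]
ee_rot: [-2.22, -2.222, 0.001]
contact_force: [-0.3, -0.5, 1.2]
gripper_width: 0.0008
```

```bash
python3 -m inch '[[0,0,0,0,0,-1,0]]'
```

```text
clock: 8.77
eef_pos: [0.4925, 0.2213, 0.1097]
ee_rot: [-2.22, -2.222, 0.0]
contact_force: [-1.1, 1.6, 3.1]
gripper_width: 0.0005
```

```bash
python3 -m inch '[[0,0,0,0,0,-1,0]]'
```

```text
clock: 8.85
eef_pos: [0.4923, 0.2214, 0.1089]
ee_rot: [-2.22, -2.222, 0.0]
contact_force: [-2.2, 0.3, 4.1]
gripper_width: 0.0008
```

The left knob gives at 3–4 N, so left is the hanging foot. I'll keep pressing to find where the foot meets its pad.

```bash
python3 -m inch '[[0,0,0,0,0,-0.7,0]]'
```

```text
clock: 8.93
eef_pos: [0.492, 0.2215, 0.1084]
ee_rot: [-2.22, -2.221, 0.0]
contact_force: [-3.1, 0.1, 5.0]
gripper_width: 0.0002
```

```bash
python3 -m inch '[[0,0,0,0,0,-0.7,0]]'
```

```text
clock: 9.02
eef_pos: [0.4918, 0.2216, 0.1079]
ee_rot: [-2.22, -2.221, 0.0]
contact_force: [-1.8, -0.1, 4.1]
gripper_width: 0.0008
```

```bash
python3 -m inch '[[0,0,0,0,0,-0.7,0]]'
```

```text
clock: 9.1
eef_pos: [0.4916, 0.2217, 0.1074]
ee_rot: [-2.219, -2.221, 0.0]
contact_force: [-2.3, 0.1, 6.3]
gripper_width: 0.0006
```

```bash
python3 -m inch '[[0,0,0,0,0,-0.7,0]]'
```

```text
clock: 9.18
eef_pos: [0.4916, 0.2218, 0.1072]
ee_rot: [-2.219, -2.221, -0.0]
contact_force: [-3.3, 0.1, 10.9]
gripper_width: 0.0003
```

```bash
python3 -m inch '[[0,0,0,0,0,-0.7,0]]'
```

```text
clock: 9.27
eef_pos: [0.4917, 0.2219, 0.1071]
ee_rot: [-2.219, -2.222, -0.001]
contact_force: [-3.0, -0.2, 10.4]
gripper_width: 0.0003
```

```bash
python3 -m inch '[[0,0,0,0,0,-0.7,0]]'
```

```text
clock: 9.35
eef_pos: [0.4917, 0.2219, 0.1072]
ee_rot: [-2.219, -2.222, -0.001]
contact_force: [-4.5, -0.7, 9.1]
gripper_width: 0.0003
```

The left foot meets its pad with the knob top at about 107.4 mm, against about 110.5 at rest. That is 3.1 mm of travel, plus about 1 mm, so roughly 4.1 mm. A separate estimate against the right knob's height gives about 4.3 mm. I'll aim for 4.2 mm (2.1 rad) in two strokes of about 1.05 rad. First I lift, open and pre-rotate anticlockwise.

```bash
python3 -m inch '[[0,0,0,0,0,8,0],[0,0,0,0,0,20,91],[0,0,0.11,0,0,15,91],[0,0,0.11,0,0,0,91],[0,0,0.11,0,0,0,91],[0,0,0.11,0,0,0,91],[0,0,0.11,0,0,0,91],[0,0,0.11,0,0,0,91],[0,0,0,0,0,0,91]]'; python3 - <<'E'
from h import *
s=monitor.state();print(s["eef_pos"],tilt(s,0.67),s["joint_positions"])
E
```

```text
clock: 10.1
eef_pos: [0.4945, 0.2213, 0.154]
ee_rot: [1.334, 2.838, 0.006]
contact_force: [-0.5, -0.5, 0.3]
gripper_width: 0.0487
[0.49454495 0.2213067  0.1539531 ] [-0.00093605  0.00712731 -0.02221122] [ 2.79874478e-01  4.36978489e-01  1.59168987e+00 -1.10776388e-03
  1.10580469e+00 -4.11843620e-01]
```

```bash
python3 -m inch '[[0,0.007,-0.02,-2,0,-10,91],[0,0,0,-1,0,-10,91],[0,0,0,0,0,-5,91],[0,0,0,0,0,0,91],[0,0,0,0,0,0,91],[0,0,0,0,0,0,91],[0,0,0,0,0,0,91]]'; python3 - <<'E'
from h import *
st=monitor.state();im=cams.grab_frame("wrist");cv2.imwrite("pics/w5.png",im);np.save("w5.npy",np.r_[st["eef_pos"],st["ee_rot"]]);print(st["eef_pos"],tilt(st,.67))
E
```

```text
clock: 10.68
eef_pos: [0.4917, 0.221, 0.1263]
ee_rot: [-1.393, -2.815, -0.0]
contact_force: [0.6, -0.5, 0.0]
gripper_width: 0.0905
[0.49170322 0.22099897 0.12631747] [-0.00054095 -0.00078703  0.01819727]
```

View pics/w5.png

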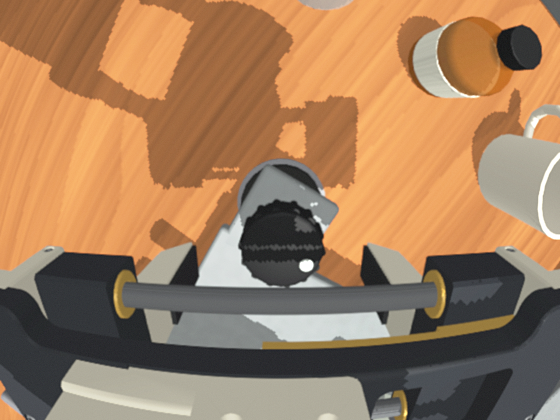

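The knob is at about (282,243), between the open fingers, whose centre line is near u≈280. I'll compute its position.

```bash
python3 - <<'E'
from h import *
im=cv2.imread("pics/w5.png");a=np.load("w5.npy");s=dict(eef_pos=a[:3],ee_rot=a[3:])
p,q,_=blob(im,282,243,rad=50,th=95);print(p,q)
for pp in(p,(282,243)):
    h=hit(*ray("wrist",*pp,s),.1);v=R.from_rotvec(s["ee_rot"]).inv().apply(h-a[:3])*1e3;print(h,"tool",v)
E
```

```text
(281.5353486104339, 247.0307167235495) [   0    6  100   94 5895]
[0.49280707 0.2195485  0.1       ] tool [-1.84668409e+00  5.28522174e-03  2.63157977e+01]
[0.49138475 0.22186875 0.1       ] tool [ 0.86070438  0.28206058 26.31818168]
```

The knob is centred between the jaws to about 0.3 mm. I'll descend to TCP z ≈ 81 mm.

```bash
python3 -m inch '[[0,0,0.01,0,0,-6,91],[0,0,0,0,0,-6,91],[0,0,0,0,0,-6,91],[0,0,0,0,0,-6,91],[0,0,0,0,0,-6,91],[0,0,0,0,0,-6,91],[0,0,0,0,0,-3,91],[0,0,0,0,0,0,91]]'; python3 - <<'E'
from h import *
s=monitor.state();print(s["eef_pos"],tilt(s,0.67))
E
```

```text
clock: 11.4
eef_pos: [0.4917, 0.221, 0.0833]
ee_rot: [-1.378, -2.823, -0.001]
contact_force: [-0.3, -0.0, 0.3]
gripper_width: 0.0909
[0.49170308 0.22099689 0.08332187] [-0.00070619 -0.00016679  0.00781884]
```

```bash
python3 -m inch '[[0,0,0,0,0,-2,55],[0,0,0,0,0,0,55],[0,0,0,0,0,0,55],[0,0,0,0,0,0,55],[0,0,0,0,0,0,55],[0,0,0,0,0,0,55],[0,0,0,0,0,0,55]]'
```

```text
clock: 11.98
eef_pos: [0.4923, 0.2212, 0.0818]
ee_rot: [1.378, 2.822, 0.002]
contact_force: [-0.1, 0.1, 0.2]
gripper_width: 0.0556
```

```bash
python3 -m inch '[[0,0,0,0,0,0,52],[0,0,0,0,0,0,51.5]]'
```

```text
clock: 12.15
eef_pos: [0.4925, 0.2212, 0.0821]
ee_rot: [1.378, 2.822, 0.003]
contact_force: [0.7, -0.4, -0.7]
gripper_width: 0.0517
```

```bash
python3 -m inch '[[0,0,0,0,0,0,50.7],[0,0,0,0,0,0,50.7]]'
```

```text
clock: 12.32
eef_pos: [0.4927, 0.2214, 0.0822]
ee_rot: [1.378, 2.821, 0.004]
contact_force: [0.3, 0.4, -0.2]
gripper_width: 0.051
```

```bash
python3 -m inch '[[0,0,0,0,0,0,50],[0,0,0,0,0,0,50]]'
```

```text
clock: 12.48
eef_pos: [0.493, 0.2216, 0.0822]
ee_rot: [1.378, 2.821, 0.005]
contact_force: [0.4, 0.4, -0.4]
gripper_width: 0.0502
```

```bash
python3 -m inch '[[0,0,0,-0.8,-0.4,0,50]]'
```

```text
clock: 12.57
eef_pos: [0.4928, 0.2214, 0.0823]
ee_rot: [1.378, 2.82, 0.007]
contact_force: [4.0, 2.2, -1.5]
gripper_width: 0.0501
```

```bash
python3 -m inch '[[0,0,0,0,0,0,49]]'
```

```text
clock: 12.65
eef_pos: [0.493, 0.2216, 0.0824]
ee_rot: [1.377, 2.82, 0.008]
contact_force: [0.9, 1.1, -0.9]
gripper_width: 0.0498
```

```bash
python3 -m inch '[[0,0,0,0,0,0,45]]'
```

```text
clock: 12.73
eef_pos: [0.493, 0.2216, 0.0823]
ee_rot: [1.377, 2.82, 0.008]
contact_force: [1.8, 1.0, -1.8]
gripper_width: 0.0493
```

It is gripped at 49.3 mm with under 2 N of side force. I'll start turning clockwise.

```bash
python3 -m inch '[[0,0,0,0,0,0,40],[0,0,-0.1,0,0,-0.2,40],[0,0,-0.1,0,0,-0.2,40]]'; python3 - <<'E'
from h import *
s=monitor.state();print(s["eef_pos"],tilt(s,0.67),s["moment"])
E
```

```text
clock: 12.98
eef_pos: [0.4932, 0.2217, 0.082]
ee_rot: [1.656, 2.665, 0.008]
contact_force: [2.1, 1.6, -1.2]
gripper_width: 0.0494
[0.49318542 0.22171535 0.08196417] [-0.00255176  0.00586387  0.21137023] [ 0.23760389 -0.2852361   0.22084143]
```

```bash
python3 -m inch '[[0,0,-0.1,0,0,-0.2,40],[0,0,-0.1,0,0,-0.2,40],[0,0,-0.1,0,0,-0.2,40],[0,0,-0.1,0,0,-0.2,40]]'; python3 - <<'E'
from h import *
s=monitor.state();print(s["eef_pos"],tilt(s,0.67),s["moment"])
E
```

```text
clock: 13.32
eef_pos: [0.4938, 0.2219, 0.0811]
ee_rot: [2.172, 2.261, 0.007]
contact_force: [2.4, 1.3, -1.4]
gripper_width: 0.0493
[0.49379974 0.22192    0.08110312] [-0.00156997  0.00784678  0.62985454] [ 0.2058761  -0.25584059  0.20608933]
```

```bash
python3 -m inch '[[0,0,-0.1,0,0,-0.2,40],[0,0,-0.1,0,0,-0.2,40],[0,0,-0.1,0,0,-0.2,40],[0,0,-0.1,0,0,-0.2,40]]'; python3 - <<'E'
from h import *
s=monitor.state();print(s["eef_pos"],tilt(s,0.67),s["moment"])
E
```

```text
clock: 13.65
eef_pos: [0.4944, 0.2218, 0.0802]
ee_rot: [2.593, 1.759, 0.006]
contact_force: [1.9, -0.0, -0.3]
gripper_width: 0.0495
[0.4944107  0.22184378 0.08021115] [-2.87101709e-05  9.67725041e-03  1.04887134e+00] [ 0.19628711 -0.20115281  0.24070975]
```

```bash
python3 -m inch '[[0,0.01,-0.1,-0.5,0,-0.2,40],[0,0,-0.1,-0.4,0,-0.2,40]]'; python3 - <<'E'
from h import *
s=monitor.state();print(s["eef_pos"],tilt(s,0.67),s["moment"])
E
```

```text
clock: 13.82
eef_pos: [0.4947, 0.2216, 0.08]
ee_rot: [2.766, 1.48, -0.004]
contact_force: [3.0, -0.4, -2.4]
gripper_width: 0.0495
[0.49473881 0.22164665 0.08002805] [0.0047374  0.00283853 1.258076  ] [ 0.1014356  -0.48121823  0.23133612]
```

Turned 1.25 rad, about 2.5 mm. The side forces stay near 3 N. I'll release, rotate back anticlockwise around the knob and check the centring.

```bash
python3 -m inch '[[0,0,0,0,0,0,66],[0,0,0,0,0,0,66],[0,0,0,0,0,0,66],[0,0,0,0,0,0,66]]'; python3 - <<'E'
from h import *
st=monitor.state();im=cams.grab_frame("wrist");cv2.imwrite("pics/w6.png",im);np.save("w6.npy",np.r_[st["eef_pos"],st["ee_rot"]]);print(st["eef_pos"],tilt(st,-.58),st["gripper_width"],st["contact_force"])
E
```

```text
clock: 14.15
eef_pos: [0.4937, 0.221, 0.0798]
ee_rot: [2.764, 1.486, -0.009]
contact_force: [-0.1, 0.1, -0.1]
gripper_width: 0.0656
[0.49365585 0.22101843 0.07975096] [ 0.00632628 -0.0031216   0.00433128] 0.06561584690039192 [-0.11475712  0.1256827  -0.05319143]
```

View pics/w6.png

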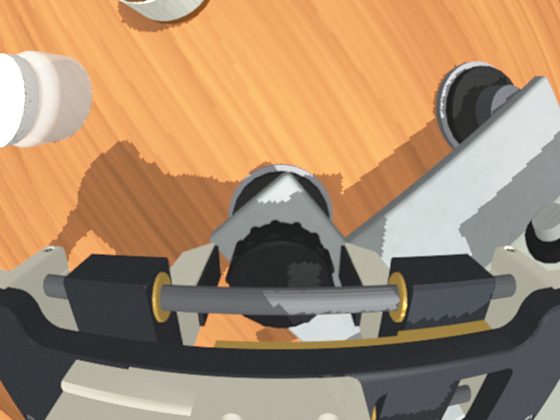

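The knob sits centred between the fingers at about (280,275). Now I'll rotate back.

```bash
python3 -m inch '[[0,0,0.11,0,0,0,66],[0,0,0.11,0,0,0,66],[0,0,0.11,0,0,0,66],[0,0,0.11,0,0,0,66],[0,0,0.11,0,0,0,66],[0,0,0.11,0,0,0,66],[0,0,0.11,0,0,0,66],[0,0,0.11,0,0,0,66],[0,0,0.05,0,0,0,66],[0,0,0,0,0,0,60]]'; python3 - <<'E'
from h import *
s=monitor.state();print(s["eef_pos"],tilt(s,0.37))
E
```

```text
clock: 15.03
eef_pos: [0.4918, 0.2207, 0.0798]
ee_rot: [1.726, 2.619, -0.01]
contact_force: [-0.1, 0.1, 0.0]
gripper_width: 0.0627
[0.49175117 0.22071863 0.0797624 ] [ 0.00805103  0.00084952 -0.03551893]
```

```bash
python3 -m inch '[[0.008,0,0,1.2,0.5,0,54],[0,0,0,0,0,0,53],[0,0,0,0,0,0,51],[0,0,0,0,0,0,50.5]]'; python3 - <<'E'
from h import *
s=monitor.state();print(s["eef_pos"],tilt(s,0.4))
E
```

```text
clock: 15.37
eef_pos: [0.493, 0.2214, 0.0799]
ee_rot: [1.733, 2.62, 0.002]
contact_force: [1.4, 0.7, -0.8]
gripper_width: 0.0509
[0.49301135 0.22135702 0.0798562 ] [-0.00103787  0.00105678 -0.00188439]
```

```bash
python3 -m inch '[[0,0,0,0,0,0,49.8]]'
```

```text
clock: 15.45
eef_pos: [0.4934, 0.2215, 0.0799]
ee_rot: [1.734, 2.619, 0.003]
contact_force: [0.5, 1.0, -1.4]
gripper_width: 0.0496
```

```bash
python3 -m inch '[[0,0,0,0,0,0,47]]'
```

```text
clock: 15.53
eef_pos: [0.4935, 0.2216, 0.0799]
ee_rot: [1.734, 2.618, 0.004]
contact_force: [-0.3, -0.2, -1.0]
gripper_width: 0.0497
```

```bash
python3 -m inch '[[0,0,0,0,0,0,40],[0,0,0,0,0,0,40]]'; python3 - <<'E'
from h import *
s=monitor.state();print(s["eef_pos"],tilt(s,0.4),s["moment"])
E
```

```text
clock: 15.7
eef_pos: [0.4935, 0.2216, 0.0798]
ee_rot: [1.735, 2.618, 0.004]
contact_force: [0.0, -0.6, -0.4]
gripper_width: 0.0497
[0.49347685 0.2215795  0.07983417] [-0.00145485  0.00191847 -0.0006186 ] [ 0.04454627 -0.07416334  0.08747955]
```

Gripped with almost no side load. Next is the second stroke of 0.85 rad, following the knob down only until the foot should touch.

```bash
python3 -m inch '[[0,0,-0.1,0,0,-0.2,40],[0,0,-0.1,0,0,-0.2,40],[0,0,-0.1,0,0,-0.2,40],[0,0,-0.1,0,0,0,40]]'; python3 - <<'E'
from h import *
s=monitor.state();print(s["eef_pos"],tilt(s,0.4),s["moment"])
E
```

```text
clock: 16.03
eef_pos: [0.4941, 0.2216, 0.0796]
ee_rot: [2.233, 2.206, 0.004]
contact_force: [0.2, 0.2, -1.3]
gripper_width: 0.0491
[0.4940554  0.22162396 0.07961723] [-0.00080022  0.00378515  0.41212623] [ 0.01407592 -0.1374601   0.20783636]
```

```bash
python3 -m inch '[[0,0,-0.1,-0.2,0,0,40],[0,0,-0.1,-0.2,0,0,40],[0,0,-0.1,-0.2,0,0,40]]'; python3 - <<'E'
from h import *
s=monitor.state();print(s["eef_pos"],tilt(s,0.4),s["moment"])
E
```

```text
clock: 16.28
eef_pos: [0.4944, 0.2215, 0.0795]
ee_rot: [2.549, 1.828, 0.006]
contact_force: [2.7, -0.5, -1.2]
gripper_width: 0.0492
[0.49442819 0.22149549 0.07946739] [-4.14569843e-04  6.06327564e-03  7.26684817e-01] [ 0.14102146 -0.13155563  0.15726668]
```

```bash
python3 -m inch '[[0,0,-0.11,-0.1,0,0,40],[0,0,0,0,0,0,40]]'; python3 - <<'E'
from h import *
s=monitor.state();print(s["eef_pos"],tilt(s,0.4),s["moment"],s["contact_force"])
E
```

```text
clock: 16.45
eef_pos: [0.4947, 0.2214, 0.0794]
ee_rot: [2.653, 1.672, 0.006]
contact_force: [1.1, 0.1, -0.6]
gripper_width: 0.0496
[0.49473644 0.22144038 0.07937024] [-2.96004279e-04  6.73091711e-03  8.45957199e-01] [ 0.18629009  0.08747256 -0.14661789] [ 1.08518651  0.07178551 -0.56428628]
```

Total is 2.1 rad, or 4.2 mm. I'll release, lift, close, straighten, and press again on the left knob.

```bash
python3 -m inch '[[0,0,0,0,0,0,80],[0,0,0,0,0,0,80],[0,0,0,0,0,0,80],[0,0,0,0,0,0,80],[0,0,0,0,0,8,80],[0,0,0,0,0,15,80],[0,0,0,0,0,20,80],[0,0,0,0,0,5,0],[0,0,0.1,0,0,0,0],[0,0,0.1,0,0,0,0]]'
```

```text
clock: 17.28
eef_pos: [0.4934, 0.2211, 0.131]
ee_rot: [2.455, 1.952, 0.003]
contact_force: [-0.6, 0.7, -0.5]
gripper_width: 0.0647
```

```bash
python3 -m inch '[[0,0,0.1,0,0,0,0],[0,0,0.1,0,0,0,0],[0,0,0,0,0,-4,0],[0,0,0,0,0,-4,0],[0,0,0,0,0,-2,0],[0,0,0,0,0,0,0],[0,0,0,0,0,0,0],[0,0,0,0,0,0,0],[0,0,0,0,0,0,0],[0,0,0,0,0,0,0]]'; python3 - <<'E'
from h import *
s=monitor.state();print(s["eef_pos"],tilt(s,0),s["contact_force"],s["gripper_width"])
E
```

```text
clock: 18.12
eef_pos: [0.4929, 0.221, 0.1199]
ee_rot: [2.242, 2.193, 0.004]
contact_force: [0.3, -1.0, -1.1]
gripper_width: 0.0007
[0.49291045 0.22096181 0.11989467] [0.00162996 0.00554306 0.022006  ] [ 0.29083677 -1.03852175 -1.12257653] 0.0006859465115977791
```

```bash
python3 -m inch '[[0,0,0,0,0,-4,0],[0,0,0,0,0,-3,0],[0,0,0,0,0,-2,0],[0,0,0,0,0,-1,0]]'
```

```text
clock: 18.45
eef_pos: [0.4932, 0.221, 0.1093]
ee_rot: [2.242, 2.192, 0.006]
contact_force: [-0.1, -0.3, -0.2]
gripper_width: 0.0005
```

```bash
python3 -m inch '[[0,0,0,0,0,-1,0]]'
```

```text
clock: 18.53
eef_pos: [0.4931, 0.221, 0.108]
ee_rot: [2.243, 2.192, 0.005]
contact_force: [0.3, 0.2, 0.0]
gripper_width: 0.0005
```

```bash
python3 -m inch '[[0,0,0,0,0,-0.8,0]]'
```

```text
clock: 18.62
eef_pos: [0.493, 0.221, 0.107]
ee_rot: [2.243, 2.192, 0.005]
contact_force: [-0.4, 0.3, 5.3]
gripper_width: 0.0005
```

```bash
python3 -m inch '[[0,0,0,0,0,-0.8,0]]'
```

```text
clock: 18.7
eef_pos: [0.4932, 0.2211, 0.1068]
ee_rot: [2.243, 2.192, 0.006]
contact_force: [-2.2, -1.3, 10.4]
gripper_width: 0.0007
```

```bash
python3 -m inch '[[0,0,0,0,0,-0.8,0]]'
```

```text
clock: 18.78
eef_pos: [0.4933, 0.2212, 0.1068]
ee_rot: [2.242, 2.192, 0.007]
contact_force: [-3.6, -0.9, 9.4]
gripper_width: 0.0005
```

```bash
python3 -m inch '[[0,0,0,0,0,-0.8,0]]'
```

```text
clock: 18.87
eef_pos: [0.4933, 0.2212, 0.1069]
ee_rot: [2.242, 2.192, 0.007]
contact_force: [-3.3, -1.0, 7.3]
gripper_width: 0.0006
```

The left knob is now firm: 5 N at 107.0 and 10 N at 106.8. I'll check that the right one is still firm too.

```bash
python3 -m inch '[[0,0,0,0,0,10,0],[0,0,0,0,0,40,0],[0,0,0,0,0,40,0],[0,0,0,0,0,40,0],[0,0,0,0,0,40,0],[0,0,0,0,0,40,0],[0,0,0,0,0,40,0],[0,0,0,0,0,30,0],[0,0,0,0,0,15,0]]'; python3 - <<'E'
from h import *
s=monitor.state();print(s["eef_pos"],tilt(s,0))
cv2.imwrite("pics/c_scene.png",cams.grab_frame("scene"))
E
```

```text
clock: 19.62
eef_pos: [0.4856, 0.2189, 0.4111]
ee_rot: [2.246, 2.196, -0.008]
contact_force: [0.5, 0.4, 0.3]
gripper_width: 0.0003
[0.48564308 0.21892428 0.41110864] [ 0.004283   -0.00327133  0.02265659]
```

View pics/c_scene.png

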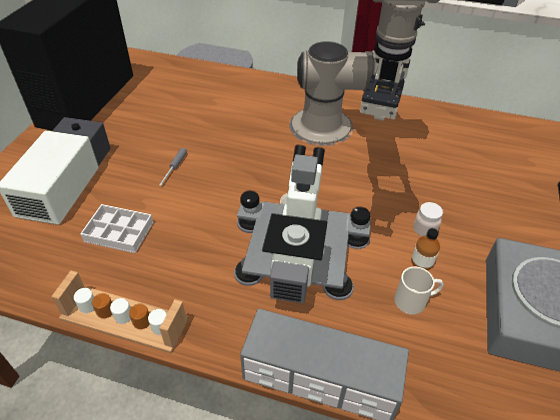

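The microscope and everything on the bench look unmoved. The left knob is slightly lower, at about (360,218), and the right is still at (250,200). I'll cross to the right knob.

```bash
python3 -m inch '[[0,0,0.02,4,-35,0,0],[0,0,0,4,-35,0,0],[0,0,0,4,-35,0,0],[0,0,0,4,-35,0,0],[0,0,0,4,-35,0,0],[0,0,0,4,-35,0,0],[0,0,0,4,-35,0,0],[0,0,0,4,-35,0,0],[0,0,0,4,-25,0,0],[0,0,0,2,0,0,0]]'; python3 - <<'E'
from h import *
s=monitor.state();print(s["eef_pos"],tilt(s,0))
E
```

```text
clock: 20.5
eef_pos: [0.5224, -0.0972, 0.4131]
ee_rot: [2.212, 2.225, 0.004]
contact_force: [0.0, -0.1, -0.0]
gripper_width: 0.0004
[ 0.52241705 -0.09717179  0.4130584 ] [ 0.00101532  0.00478121 -0.00626837]
```

```bash
python3 -m inch '[[0,0,0,1,0,-35,0],[0,0,0,1,0,-40,0],[0,0,0,0,0,-40,0],[0,0,0,0,2,-40,0],[0,0,0,0,0,-40,0],[0,0,0,0,0,-30,0],[0,0,0,0,0,-25,0],[0,0,0,0,0,-15,0],[0,0,0,0,0,-5,0],[0,0,0,0,0,0,0]]'; python3 - <<'E'
from h import *
s=monitor.state();print(s["eef_pos"],tilt(s,0))
E
```

```text
clock: 21.33
eef_pos: [0.5203, -0.0912, 0.131]
ee_rot: [2.214, 2.22, 0.009]
contact_force: [-0.6, -0.6, -0.4]
gripper_width: 0.0002
[ 0.52033848 -0.09123164  0.13097459] [ 8.77872871e-05  8.63937517e-03 -2.56157995e-03]
```

```bash
python3 -m inch '[[0,0.008,0,4,2,-5,0],[0,0,0,3,1,-5,0],[0,0,0,1,0,-4,0],[0,0,0,0,0,-2,0],[0,0,0,0,0,0,0]]'; python3 - <<'E'
from h import *
s=monitor.state();print(s["eef_pos"],tilt(s,0))
E
```

```text
clock: 21.75
eef_pos: [0.5322, -0.0877, 0.1175]
ee_rot: [2.213, 2.221, 0.006]
contact_force: [-0.5, -0.1, 0.6]
gripper_width: 0.0002
[ 0.53221375 -0.08766193  0.11753366] [ 0.00219658  0.00728835 -0.00348553]
```

```bash
python3 -m inch '[[0,0.007,0,-2,0,-1,0],[0,0,0,-2,0,-1,0],[0,0,0,0,0,-1,0],[0,0,0,0,0,-1,0]]'
```

```text
clock: 22.08
eef_pos: [0.5286, -0.088, 0.1147]
ee_rot: [2.215, 2.222, -0.001]
contact_force: [1.1, -0.5, -0.6]
gripper_width: -0.0001
```

```bash
python3 -m inch '[[0,0,0,0,0,-0.8,0]]'
```

```text
clock: 22.17
eef_pos: [0.5285, -0.0881, 0.114]
ee_rot: [2.215, 2.222, -0.001]
contact_force: [0.9, -0.1, -0.0]
gripper_width: 0.0003
```

```bash
python3 -m inch '[[0,0,0,0,0,-0.8,0]]'
```

```text
clock: 22.25
eef_pos: [0.5285, -0.0881, 0.1132]
ee_rot: [2.215, 2.222, -0.001]
contact_force: [-0.5, 0.5, -0.6]
gripper_width: 0.0002
```

```bash
python3 -m inch '[[0,0,0,0,0,-0.8,0]]'
```

```text
clock: 22.33
eef_pos: [0.5285, -0.0882, 0.1124]
ee_rot: [2.215, 2.222, -0.001]
contact_force: [-0.5, -0.5, 0.3]
gripper_width: 0.0003
```

```bash
python3 -m inch '[[0,0,0,0,0,-0.8,0]]'
```

```text
clock: 22.42
eef_pos: [0.5285, -0.0882, 0.1115]
ee_rot: [2.215, 2.222, -0.0]
contact_force: [-0.5, 1.9, 3.2]
gripper_width: 0.0003
```

```bash
python3 -m inch '[[0,0,0,0,0,-0.8,0]]'
```

```text
clock: 22.5
eef_pos: [0.5287, -0.0884, 0.1113]
ee_rot: [2.215, 2.221, -0.0]
contact_force: [-3.1, -0.6, 10.9]
gripper_width: 0.0003
```

```bash
python3 -m inch '[[0,0,0,0,0,-0.9,0]]'; python3 -c "
from rig import monitor;s=monitor.state();print(s['eef_pos'],s['contact_force'])"
```

```text
clock: 22.58
eef_pos: [0.5288, -0.0884, 0.1112]
ee_rot: [2.214, 2.221, 0.0]
contact_force: [-4.5, 1.6, 11.2]
gripper_width: 0.0004
[ 0.52876546 -0.08840686  0.11119791] [-4.51247638  1.55401818 11.15941746]
```

```bash
python3 -m inch '[[0,0,0,0,0,-1.2,0]]'; python3 -c "
from rig import monitor;s=monitor.state();print(s['eef_pos'],s['contact_force'])"
```

```text
clock: 22.67
eef_pos: [0.5288, -0.0884, 0.1112]
ee_rot: [2.214, 2.221, 0.001]
contact_force: [-6.3, 1.4, 12.5]
gripper_width: 0.0002
[ 0.52884462 -0.08841569  0.11115451] [-6.31519968  1.4288303  12.45534042]
```

```bash
python3 -m inch '[[0,0,0,0,0,-0.4,0]]'; python3 -c "
from rig import monitor;s=monitor.state();print(s['eef_pos'],s['contact_force'])"
```

```text
clock: 22.75
eef_pos: [0.5287, -0.0883, 0.1115]
ee_rot: [2.214, 2.221, 0.001]
contact_force: [-1.5, 0.4, 1.8]
gripper_width: 0.0006
[ 0.52868922 -0.08834511  0.1115267 ] [-1.45307504  0.35419547  1.83321951]
```

```bash
python3 -m inch '[[0,0,0,0,0,-0.1,0]]'; python3 -c "
from rig import monitor;s=monitor.state();print(s['eef_pos'],s['contact_force'])"
```

```text
clock: 22.83
eef_pos: [0.5287, -0.0883, 0.1117]
ee_rot: [2.213, 2.22, 0.001]
contact_force: [0.6, -0.0, -0.6]
gripper_width: 0.0003
[ 0.52872471 -0.0883223   0.11173769] [ 0.56443116 -0.01316588 -0.63600853]
```

The right knob is firm as well: 111.18 mm at 12 N, against about 110.87 at first. It rose about 0.25–0.3 mm, meaning part of its load has moved to the left foot, and it still gives no free travel. The estimates put the screw 1.1–1.3 mm beyond touch, inside the 0.3–1.7 window. I'll retreat and take a final look.

```bash
python3 -m inch '[[0,0,0,0,0,10,0],[0,0,0,0,-5,35,0],[0,0,0,0,-10,35,0],[0,0,0,0,-10,35,0],[0,0,0,0,-10,35,0],[0,0,0,0,-10,30,0],[0,0,0,0,0,0,0],[0,0,0,0,0,0,0]]'; python3 - <<'E'
from h import *
sc=cams.grab_frame("scene");si=cams.grab_frame("side");cv2.imwrite("pics/d_sc.png",sc);cv2.imwrite("pics/d_si.png",si)
a=cv2.imread("pics/a_scene.png")
print(blob(a,249,199,th=45)[0],blob(sc,249,199,th=45)[0],blob(a,360,215,th=45)[0],blob(sc,360,216,th=45)[0])
cv2.imwrite("pics/d2.png",np.hstack([cv2.resize(sc[150:310,215:455],None,fx=1.6,fy=1.6),cv2.resize(si[130:290,205:445],None,fx=1.6,fy=1.6)]))
for n,c in(("a",a),("d",sc)):
    m=np.abs(c.astype(int)-a).max(2)[150:320,215:460]>40;print(m.sum())
E
```

```text
clock: 23.5
eef_pos: [0.5252, -0.1338, 0.3025]
ee_rot: [2.214, 2.223, -0.002]
contact_force: [-0.5, -0.2, -0.8]
gripper_width: 0.0002
(249.5528455284553, 199.33333333333334) (249.570281124498, 199.24899598393574) (360.3574144486692, 215.00380228136882) (360.3015873015873, 216.1031746031746)
0
3066
```

View pics/d2.png

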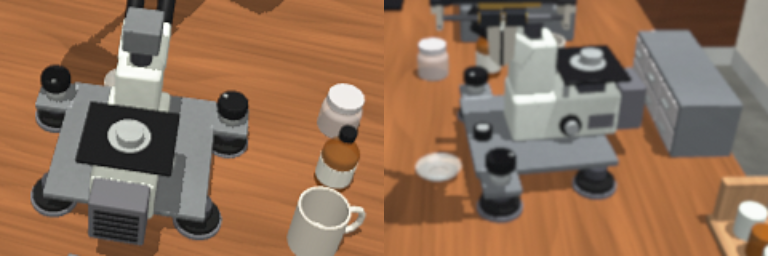

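The right knob's pixel position is unchanged to 0.1 px. The left has only gone down, by 1.1 px, which fits about 3 mm. The puck, mount and everything else are in place, and the arm is clear. I'm handing in.

```bash
python3 -c "
from rig import workorder;print(workorder.job_done())"
```

```text
the job is handed in; nothing more can be done
None
```

The microscope should no longer rock. The hanging foot was the left front one, and I screwed it down about 2.1 rad clockwise (4.2 mm) in two strokes. I then let go, moved the arm clear and handed the job in at about 24 s.

**Which foot:** The right knob was firm (about 0.4 mm at 11–14 N). The left knob sank about 3.1 mm at 3–5 N before its foot met the pad.

**How far:** First touch plus 1 mm gave about 4.1 mm. Comparing the two knobs' heights gave about 4.3 mm, so I aimed between them.

**Last checks:**
- **Firmness:** The left knob is now firm, with 5–10 N giving about 0.2 mm. The right is also still firm, with 12 N giving about 0.3–0.4 mm, close to its first reading. Some of that is probably give in the gripper or the contact.
- **Load sharing:** The right knob stands about 0.3 mm higher than at first, so part of its load has moved to the left foot.
- **Place:** In the scene image the right knob is unmoved to 0.1 px, and the left knob only moved down. The other objects look unmoved.

**Disagreements:** The load estimates put the foot 1.1–1.3 mm past first touch, a little more than the ideal 1.0 mm but inside 0.3–1.7 mm, so the left foot may carry slightly more than the right. I did not press the rear feet or measure level directly. The hand drifted about 1.5 mm sideways during each turn, with side forces of about 3 N, probably because the grip was slightly off the knob's axis.

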